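Hold the sprung lid of a presentation case at its mark

ROBOT

A 6-joint arm with a two-finger parallel gripper is mounted at the origin on the work surface. World frame = base frame: x ahead of the robot, y to its left, z up, the work surface at z = 0. Lengths are in m, angles in rad, forces in N, time in s.
With the tool pointing down it reaches from about 0.25 to 0.775 m from the base axis. Payload 4 kg.
Tool frame: the origin (TCP) lies at the very end of the fingers, on their centre line; the grasp point (between the pads) lies tcp_to_grasp behind it (tcp_to_grasp is the distance from the TCP to the grasp point, in m); z points along the fingers, y is the direction in which the jaws open and shut (so a half turn about z gives the same grasp; the last joint's range is limited). The gripper opens to 94 mm and grips with 3 to 60 N. Pads are 16 mm wide; open, the fingers measure 119 mm over their backs; the gripper's body (75 mm by 177 mm) begins 78 mm behind the grasp point.
Start: joints at [1.032, 0.087, 1.371, -0, 1.684, -0.103], TCP at [0.232, 0.499, 0.206] pointing down, gripper open.
Joint ranges: [-3.1, 3.1], [-0.76, 2.03], [0.27, 2.55], [-1.08, 4.22], [0.17, 2.65], [-2.57, 2.57]. Speed limits (rad/s): [2.79, 2.79, 3.14, 3.14, 3.14, 3.14].

INTERFACE

Orientations are given as [roll, pitch, yaw] about the fixed x, y, z axes, in that order (R = Rz(yaw) Ry(pitch) Rx(roll)).
In Python, from bench import * gives the robot as it stands.
- The arm moves only by the tool play_rows, never from a script. Its argument "rows" is a list of rows, each a list of 3 entries, a list of its own where there are three numbers: the finger opening in cm, from 0 to 9.4, then the shift along the world's x, y, z in cm, then the turn, a rotation vector about the world's x, y, z in rad. A call has 1 to 8 rows; each row is the pose to reach, as a shift and turn from the pose commanded when the call began; what a row does not reach only later rows make up. A row lasts 1/12 s, in which the tool goes at most 41.7 mm and 7.16 degrees, less where a joint would pass 70% of its speed; a pose out of reach is approached as far as the arm can. A call with a gripper value outside its range is refused whole. The fingers move at their own pace and stop on an object; the grip force is fixed at half the most. Time passes only in rows, so rows that repeat a pose let the fingers close. It gives the time, the measured TCP pose, the force and the opening at its end, in the units of the state.
- get_obs(): the state, without advancing time (a new reading comes with each control period).
- snapshot(name): name is "scene" or "top"; returns a dict with "pixels" (384x512x3 uint8, red, green, blue), "fx", "fy", "cx", "cy" (pixels), "rvec" (rotation vector, rad) and "tvec" (3), from world to camera coordinates, as OpenCV has them. Camera axes: x right, y down, z forward; pixel columns grow to the right and rows downward; lengths in m; the calibration is good to about 2 mm. A picture is of the moment at which its call begins. There is no depth.
- close_job(): hands the job in, once; it reports no verdict.
Trained networks look in the newest picture that a camera, given by its name, has taken for a name from the list of things; names that differ only in an ending like _2 or _b are one class to them, and where a whole thing is asked for, a point or a joint stands for the part that bears it (a point fixed in the world has none). Each returns a list of dicts, best first, with "confidence" (0 to 1); they miss things now and then, are a little off and sometimes report something else, mostly with a low value. They report only what shows in the picture. A call takes as long as a camera call.
- silhouettes(camera, label): "mask" (384x512 bool, what is visible of it) and "point" ([row, column] in pixels, amid what is visible of it).
The state is a dict: "time": time; "joint_positions": joint angles; "qvel": joint speeds; "joint_torque": joint torques, N m; "tool_pos": TCP position; "ee_rot": TCP orientation; "wrist_force": force on the tool from outside, world axes, zero at the start; "wrist_torque": the same for the moment, N m; "width": finger opening in m.
Only numpy, scipy, OpenCV 4.12 (cv2) and the standard library are available. Lean on these libraries where they do the work, as an engineer would, in place of code of your own. Each camera call takes 0.05 s, during which the arm holds its last target. There are 200 camera calls.

TASK

Get the presentation case ready for a dedication to be written inside its lid: first, with the lid still shut, swing the steadying leg at its side all the way out until it snaps home against its end stop. Then raise the sprung lid by its loop handle until it lines up with the marker arm on the angle arc, and finish while still holding it steadily there with the gripper, because the spring shuts it if you let go. Leave the marker arm as it is set and do not disturb the gift box, the spool or the cup.

Things in the scene. Friction and masses are not known exactly. Their poses are not given: they have to be found in the camera images.
- case: Wooden presentation case, fixed: 200 (its x) x 160 (its y) x 62 mm high, 72 with the lid shut. Origin: centre of underside; z up. Lid hinge line: along x at y +80, z 62 mm; loop handle on the -y side. Steadying leg on the +y side. Angle arc and marker arm on the +x end, outside the lid's end, within 150 mm of the hinge line, up to 185 mm above the counter.
- lid (a joint): Lid angle in rad: 0 shut, grows as the handle side rises, stop at 1.4. A spring and its weight (about 0.35 kg) pull it shut: lifting at the handle takes about 4 N at 0 and 6 N near the mark. Lid: a 200 x 160 x 10 mm plate; its underside contains the hinge line.
- lid_bar (a point): Centre of the loop handle's cross-bar: round steel, 10 mm thick, parallel to the hinge (case x), 110 mm between its arms, 50 mm beyond the lid's free edge; 210 mm from the hinge line and 5 mm above it when shut (67 mm above the counter). Pinched from above along the case's y, it can turn between the fingers. Axes of the lid: x along the bar, y from bar to hinge, z out of the top.
- lid_hinge (a point): Middle of the lid's hinge line, 62 mm above the counter. Axes: those of the lid.
- marker (a joint): Angle of the marker arm in rad, on the same hinge line and counted as the lid is: the lid is at the mark when the two values are equal. It is set at random between 0.45 and 0.75, stays put by friction and must not be shifted.
- marker_tip (a point): Tip of the marker arm: a thin dark steel strip, 6 mm high, 145 mm long from the hinge line, in front of the aluminium angle arc, 109 mm from the case's middle towards +x. Seen from that end, the strip shows the slope that the lid must have. Axes: y from tip to hinge, which the lid's y matches at the mark.
- leg (a joint): Angle of the steadying leg in rad about its vertical pivot: 0 folded, lying along the case's side and pointing to the case's +x; 1.571 fully out, pointing to the case's +y (counter-clockwise from above). An over-centre spring holds it folded (about 4 N at the post to start it), weakens as it swings, and beyond 1.15 snaps it out and holds it against the end stop.
- leg_post (a point): Top centre of the leg's upright round steel post, 16 mm across, from 19 to 85 mm above the counter, 110 mm from the pivot; folded, its axis is 40 mm from the case's side wall. The leg itself is a flat bar 18 mm wide lying 8 to 20 mm above the counter.
- leg_pivot (a point): The leg's vertical pivot axis, at x -50, y +120 mm in the case's frame.
- gift_box: Bystander: a square cardboard gift box, 74 x 74 x 54 mm, loose on the counter on the robot's right. Origin: centre of its underside.
- spool: Bystander: an empty white ribbon spool, 70 mm across and 38 mm high, loose on the counter on the robot's right. Origin: centre of its underside.
- pen_cup: Bystander: a white ceramic cup, 72 mm across and 90 mm high, loose on the counter on the robot's left. Origin: centre of its underside.

How it is judged:
On the way, in this order (a step that is already met when the one before it is completed fails the run):
1. the leg is fully out in its end detent while the lid is still shut (value of joint leg above 1.5 rad and value of joint lid below 0.1 rad), for 0.3 s.
2. the lid is at the mark, held by the gripper (angle between the y axis of lid_bar and the y axis of marker_tip, either way round below 0.07 rad and contact force between the fingers and lid above 1.5 N), for 0.3 s.
At the end, for the whole second after the job is handed in: Through the last second the leg is within 0.07 rad of its end stop, the lid is within 0.07 rad (4 degrees) of the marker arm and still (under 0.05 rad/s), the gripper's fingers press on the lid with more than 1.5 N and carry it, and none of the bystanders touches it (all of step 2 and value of joint leg above 1.5 rad and velocity of joint lid between -0.05 and 0.05 rad/s and contact force between lid and gift_box below 0.1 N and contact force between lid and spool below 0.1 N and contact force between lid and pen_cup below 0.1 N); the arm keeps its last pose, push and grip.
It fails at once if the marker arm is shifted (its tip by more than 8 mm) (distance of marker_tip from where it was at the start of the episode above 0.008 m).
It fails at once if a bystander is disturbed (moved more than 25 mm) (distance of any of gift_box, spool, pen_cup from where it was at the start of the episode above 0.025 m).
It also fails if it takes over 51 s, if anything falls off the work surface, if the arm or the gripper's body presses on something with over 40 N, if the wrist force passes 120 N, or if a joint passes its speed limit or range.

## Working session

There is one attempt and no reset: what is moved stays moved. The work goes in short steps, Python scripts to look and compute and a tool call to move; the robot and the scene stay as the last step left them, time stands still between calls to the robot, and variables do not carry over. Pictures are saved under pics/ and viewed, about 8 in all and at most 12, crops included, and the job is handed in when it is done.

Besides the shell and the picture viewer there is one more tool, called after "Call:" in YAML: its name, and indented under it one key for each argument. play_rows: Moves the arm, as the interface text tells. Its arguments: {"type":"object","properties":{"rows":{"type":"array"}},"required":["rows"]}

```bash
ls; mkdir -p pics; python3 - <<'E'
from bench import *
import cv2
o=get_obs();print(o)
for n in("scene","top"):
    s=snapshot(n);cv2.imwrite(f"pics/{n}0.png",s["pixels"][:,:,::-1]);print(n,{k:v for k,v in s.items() if k!="pixels"})
    for l in("case","lid","lid_bar","marker","marker_tip","leg","leg_post","gift_box","spool","pen_cup"):
        print(l,[(round(d["confidence"],2),d["point"],int(d["mask"].sum())) for d in silhouettes(n,l)][:2])
print(get_obs()["time"])
E
```

```text
pics
{'time': 0.0, 'joint_positions': array([ 1.03189376e+00,  8.79744035e-02,  1.37225818e+00,  2.91848000e-05,
        1.68362964e+00, -1.03095884e-01]), 'qvel': array([-4.52268160e-04,  1.02365746e-03,  7.54999879e-05,  9.34303227e-04,
       -5.85107638e-04,  1.18999928e-03]), 'joint_torque': array([-3.03057150e-04, -3.40182817e+01, -3.02432191e+01,  7.18296831e-02,
        3.31028039e-02, -1.82662502e-04]), 'tool_pos': array([0.23188054, 0.49810916, 0.20429162]), 'ee_rot': array([-3.13933812e+00, -2.62421311e-04,  2.70578893e+00]), 'wrist_force': array([ 0.08217448, -0.15321036, -0.289716  ]), 'wrist_torque': array([-0.01299465, -0.034269  ,  0.03622012]), 'width': 0.09383593567070017}
scene {'fx': 499.04155869252804, 'fy': 499.04155869252804, 'cx': 246.85066587456058, 'cy': 183.53631727899938, 'rvec': array([ 1.76820304,  1.50536194, -0.76189275]), 'tvec': array([-0.10811589, -0.2692229 ,  2.12833051])}
case [(0.7, [202.2, 246.1], 3349), (0.42, [162.8, 363.6], 529)]
lid [(0.63, [192.2, 241.7], 1712)]
lid_bar [(0.81, [190.8, 245.7], 1755)]
marker [(0.43, [202.2, 246.3], 90)]
marker_tip [(0.68, [190.3, 245.6], 1789)]
leg [(0.74, [209.5, 283.6], 178)]
leg_post [(0.72, [210.0, 279.3], 160)]
gift_box []
spool [(0.78, [214.9, 129.8], 437)]
pen_cup [(0.6, [203.0, 248.8], 3300), (0.58, [161.2, 360.6], 518)]
top {'fx': 402.2193318754979, 'fy': 402.2193318754979, 'cx': 248.9378814629257, 'cy': 187.06338442419693, 'rvec': array([ 2.16428454, -2.11984314,  0.12495422]), 'tvec': array([0.03511003, 0.5519013 , 1.20357659])}
case [(0.64, [171.2, 260.3], 4221), (0.27, [169.1, 261.5], 3792)]
lid [(0.87, [170.7, 260.7], 3770)]
lid_bar [(0.81, [169.3, 259.7], 3664)]
marker []
marker_tip [(0.57, [129.6, 260.8], 37)]
leg [(0.61, [156.9, 226.3], 231)]
leg_post [(0.72, [231.3, 384.8], 749)]
gift_box [(0.97, [232.9, 387.6], 739)]
spool [(0.93, [171.7, 378.4], 481)]
pen_cup [(0.64, [207.7, 110.1], 553)]
1.1
```

```bash
python3 - <<'E'
import cv2
a=cv2.imread("pics/top0.png")[90:270,90:420];cv2.imwrite("pics/top0c.png",cv2.resize(a,None,fx=2.4,fy=2.4,interpolation=cv2.INTER_CUBIC))
a=cv2.imread("pics/scene0.png")[130:270,160:340];cv2.imwrite("pics/scene0c.png",cv2.resize(a,None,fx=4.2,fy=4.2,interpolation=cv2.INTER_CUBIC))
E
```

```text
(no output)
```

View pics/top0c.png

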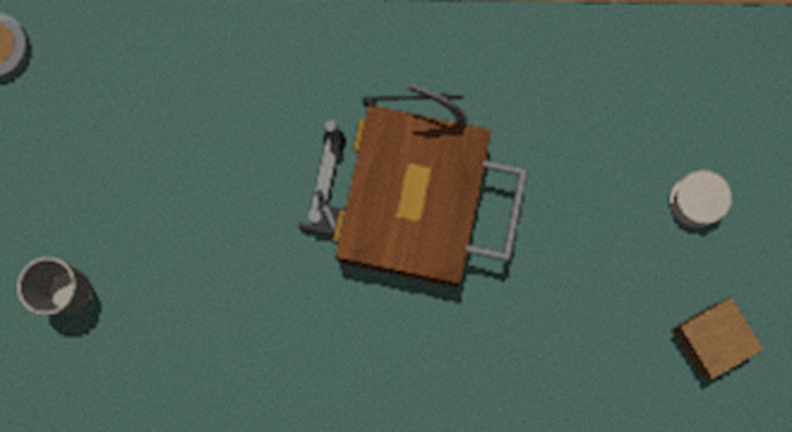

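View pics/scene0c.png

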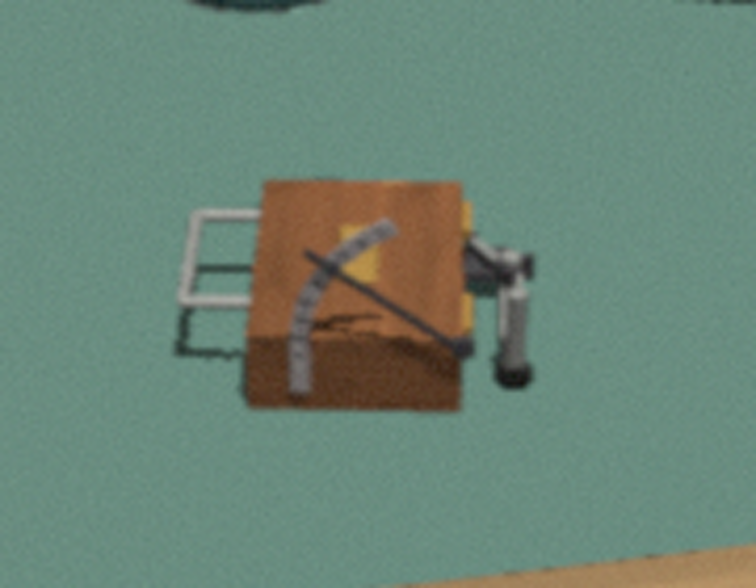

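```bash
cat > fit.py <<'E'
import numpy as np, cv2
from scipy.optimize import least_squares
C={"scene":(499.0416,246.8507,183.5363,[1.76820304,1.50536194,-0.76189275],[-0.10811589,-0.2692229,2.12833051]),
"top":(402.2193,248.9379,187.0634,[2.16428454,-2.11984314,0.12495422],[0.03511003,0.5519013,1.20357659])}
def proj(n,P):
    f,cx,cy,r,t=C[n]
    return cv2.projectPoints(np.array(P,float).reshape(-1,1,3),np.array(r),np.array(t),np.array([[f,0,cx],[0,f,cy],[0,0,1.]]),None)[0][:,0]
def W(p,P):
    c,s=np.cos(p[2]),np.sin(p[2]);P=np.array(P,float)
    return np.c_[p[0]+c*P[:,0]-s*P[:,1],p[1]+s*P[:,0]+c*P[:,1],P[:,2]]
E
python3 - <<'E'
from fit import *
tp=lambda a:90+np.array(a)/2.4
sp=lambda a:np.array([160,130])+np.array(a)/4.2
def M(m,r): return [.109,.08-r*np.cos(m),.062+r*np.sin(m)]
L=.072
T=[(.1,.08,L),(.1,-.08,L),(-.1,-.08,L),(-.1,.08,L),(.055,-.13,.070),(-.055,-.13,.070)]
t=tp([(370,107),(490,129),(462,283),(338,260),(523,172),(507,257),(462,97)])
S=[(-.1,-.08,L),(-.1,.08,L),(.1,-.08,L),(.1,-.08,0),(.1,.08,0),(.055,-.13,.067),(-.055,-.13,.067)]
s=sp([(264,182),(460,182),(249,333),(245,406),(460,409),(184,300),(197,214),(307,253),(463,347)])
def res(p):
    a=proj("top",W(p,T+[M(p[3],.145)]))-t
    b=proj("scene",W(p,S+[M(p[3],.145),M(p[3],0)]))-s
    return np.r_[a,b].ravel()
r=least_squares(res,[.5,0,-.2,.6],loss="soft_l1");p=r.x
print(p,np.round(res(p).reshape(-1,2),1).tolist())
print("post,pivot,bar,hinge",W(p,[(.06,.12,.085),(-.05,.12,.08),(0,-.13,.067),(0,.08,.062)]).round(4))
print("post px top",(proj("top",W(p,[(.06,.12,.085)]))-90)*2.4)
for n,pt,z in(("gift",(387.6,232.9),.05),("spool",(378.4,171.7),.03),("cup",(110.1,207.7),.05)):
    print(n,least_squares(lambda q:(proj("top",[[q[0],q[1],z]])[0]-pt),[.5,0]).x)
E
```

```text
[ 0.59625078  0.00727553 -0.17692695  0.68561495] [[-1.4, -0.3], [0.1, 0.4], [-0.5, 0.7], [-1.5, -0.2], [-0.1, 0.0], [-0.0, 0.1], [-1.5, 0.6], [-1.0, -1.0], [-0.6, -0.6], [-1.3, 0.6], [0.5, 0.8], [0.0, 0.6], [-0.6, 0.4], [-0.8, 0.3], [-0.2, 0.4], [-0.2, 2.1]]
post,pivot,bar,hinge [[ 0.6764  0.1148  0.085 ]
 [ 0.5682  0.1342  0.08  ]
 [ 0.5734 -0.1207  0.067 ]
 [ 0.6103  0.086   0.062 ]]
post px top [[328.65451542 127.98752557]]
gift [ 0.41916141 -0.37145866]
spool [ 0.60810527 -0.35413851]
cup [0.47753595 0.4688366 ]
```

Call:
play_rows:
  rows:
    - [3.2,[44.4,-38.4,0],[0,0,-0.08]]
    - [3.2,[44.4,-38.4,0],[0,0,-0.08]]
    - [3.2,[44.4,-38.4,0],[0,0,-0.08]]
    - [3.2,[44.4,-38.4,0],[0,0,-0.08]]
    - [3.2,[44.4,-38.4,0],[0,0,-0.08]]
    - [3.2,[44.4,-38.4,0],[0,0,-0.08]]
    - [3.2,[44.4,-38.4,0],[0,0,-0.08]]
    - [3.2,[44.4,-38.4,0],[0,0,-0.08]]

```text
time: 1.77
tool_pos: [0.4856, 0.279, 0.2057]
ee_rot: [3.141, 0.0, 2.626]
wrist_force: [0.9, 1.2, -0.0]
width: 0.0436
```

```bash
python3 - <<'E'
from bench import *
o=get_obs();print(o["time"],o["tool_pos"],o["ee_rot"],o["width"])
try: print(tcp_to_grasp)
except Exception as e: print([k for k in globals() if k[0]!='_'])
E
```

```text
1.7667 [0.48559041 0.27896991 0.20573087] [3.14093932e+00 2.48376663e-04 2.62577028e+00] 0.04359125659961791
0.0188
```

Call:
play_rows:
  rows:
    - [3.2,[19.1,-16.5,0],[0,0,0]]
    - [3.2,[19.1,-16.5,0],[0,0,0]]
    - [3.2,[19.1,-16.5,0],[0,0,0]]
    - [3.2,[19.1,-16.5,0],[0,0,0]]
    - [3.2,[19.1,-16.5,0],[0,0,0]]
    - [3.2,[19.1,-16.5,0],[0,0,0]]
    - [3.2,[19.1,-16.5,0],[0,0,0]]
    - [3.2,[19.1,-16.5,-5],[0,0,0]]

```text
time: 2.43
tool_pos: [0.6817, 0.1133, 0.1724]
ee_rot: [3.132, 0.014, 2.622]
wrist_force: [1.3, 0.7, 1.4]
width: 0.0318
```

```bash
python3 - <<'E'
from bench import *
import cv2
from fit import proj
o=get_obs();print(o["time"],o["tool_pos"],o["width"])
t=snapshot("top")["pixels"][60:240,160:320,::-1];s=snapshot("scene")["pixels"][90:255,190:330,::-1]
f=lambda a:cv2.resize(a,(395,int(a.shape[0]*395/a.shape[1])),interpolation=cv2.INTER_CUBIC)
t,s=f(t),f(s);h=max(len(t),len(s));c=lambda a:cv2.copyMakeBorder(a,0,h-len(a),0,5,0)
cv2.imwrite("pics/a.png",cv2.hconcat([c(t),c(s)]))
E
```

```text
2.4333 [0.68172618 0.11329903 0.17238956] 0.03178723353048287
```

View pics/a.png

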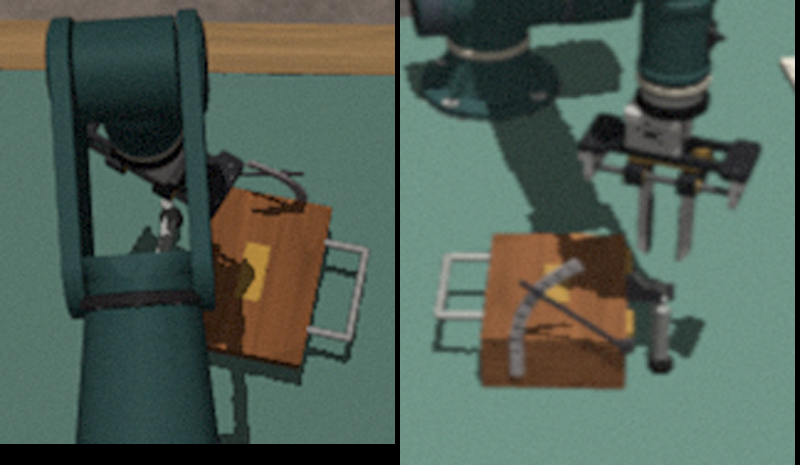

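```bash
python3 - <<'E'
from fit import *
k=395/140
p=[.59625,.00728,-.17693]
print((proj("scene",np.r_[W(p,[(.06,.12,.085),(.06,.12,.019),(-.05,.12,.02)]),[[.6817,.1133,.1724],[.68,.114,.045]]])-[190,90])*k+[400,0])
E
```

```text
[[661.86476209 307.71657669]
 [659.52563104 353.4962235 ]
 [656.01147368 293.39226999]
 [664.80449564 246.39698656]
 [660.37720723 337.80990879]]
```

Call:
play_rows:
  rows:
    - [3.2,[0.1,-0.1,-4],[0,0,0]]
    - [3.2,[0.1,-0.1,-6.5],[0,0,0]]
    - [3.2,[0.1,-0.1,-8],[0,0,0]]
    - [3.2,[0.1,-0.1,-9.5],[0,0,0]]
    - [3.2,[0.1,-0.1,-11],[0,0,0]]
    - [3.2,[0.1,-0.1,-12],[0,0,0]]
    - [3.2,[0.1,-0.1,-12],[0,0,0]]

```text
time: 3.12
tool_pos: [0.6747, 0.1152, 0.042]
ee_rot: [-3.139, -0.003, 2.627]
wrist_force: [-0.8, -0.1, -0.6]
width: 0.0321
```

Call:
play_rows:
  rows:
    - [3.2,[0.0,0.7,0],[0,0,0.06]]
    - [3.2,[0.1,1.4,0],[0,0,0.12]]
    - [3.2,[0.1,2.1,0],[0,0,0.18]]
    - [3.2,[0.1,2.9,0],[0,0,0.24]]
    - [3.2,[0,3.6,0],[0,0,0.3]]
    - [3.2,[-0.1,4.3,0],[0,0,0.36]]
    - [3.2,[-0.3,5.0,0],[0,0,0.42]]
    - [3.2,[-0.5,5.7,0],[0,0,0.48]]

```text
time: 3.78
tool_pos: [0.672, 0.1708, 0.0453]
ee_rot: [-3.14, 0.002, 3.108]
wrist_force: [-0.3, -3.5, -0.9]
width: 0.0321
```

Call:
play_rows:
  rows:
    - [3.2,[-0.3,0.7,0],[0,0,0.06]]
    - [3.2,[-0.6,1.3,0],[0,0,0.12]]
    - [3.2,[-0.9,1.9,0],[0,0,0.18]]
    - [3.2,[-1.3,2.5,0],[0,0,0.24]]
    - [3.2,[-1.7,3.1,0],[0,0,0.3]]
    - [3.2,[-2.2,3.7,0],[0,0,0.36]]
    - [3.2,[-2.7,4.2,0],[0,0,0.42]]
    - [3.2,[-3.3,4.7,0],[0,0,0.48]]

```text
time: 4.45
tool_pos: [0.639, 0.2188, 0.0457]
ee_rot: [-3.14, 0.002, -2.694]
wrist_force: [0.7, -0.6, -0.8]
width: 0.032
```

Call:
play_rows:
  rows:
    - [3.2,[-0.6,0.4,0],[0,0,0.06]]
    - [3.2,[-1.2,0.8,0],[0,0,0.12]]
    - [3.2,[-1.8,1.2,0],[0,0,0.18]]
    - [3.2,[-2.4,1.5,0],[0,0,0.24]]
    - [3.2,[-3.1,1.8,0],[0,0,0.3]]
    - [3.2,[-3.8,2.1,0],[0,0,0.36]]
    - [3.2,[-4.5,2.3,0],[0,0,0.4]]
    - [3.2,[-5.2,2.4,0],[0,0,0.44]]

```text
time: 5.12
tool_pos: [0.5868, 0.2435, 0.0462]
ee_rot: [-3.14, 0.002, -2.255]
wrist_force: [-0.5, 0.7, -0.3]
width: 0.0318
```

Call:
play_rows:
  rows:
    - [3.2,[-0.3,0,0],[0,0,0]]
    - [3.2,[-0.3,0,0],[0,0,0]]
    - [3.2,[-0.3,0,0],[0,0,0]]
    - [3.2,[-0.3,0,0],[0,0,0]]

```text
time: 5.45
tool_pos: [0.5839, 0.2426, 0.0446]
ee_rot: [-3.141, 0.001, -2.258]
wrist_force: [-0.1, -0.2, -0.0]
width: 0.032
```

```bash
python3 - <<'E'
from bench import *
import cv2
t=snapshot("top")["pixels"][60:240,160:320,::-1];s=snapshot("scene")["pixels"][90:255,190:330,::-1]
f=lambda a:cv2.resize(a,(395,int(a.shape[0]*395/a.shape[1])),interpolation=cv2.INTER_CUBIC)
t,s=f(t),f(s);h=max(len(t),len(s));c=lambda a:cv2.copyMakeBorder(a,0,h-len(a),0,5,0)
cv2.imwrite("pics/b.png",cv2.hconcat([c(t),c(s)]))
E
```

```text
(no output)
```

View pics/b.png

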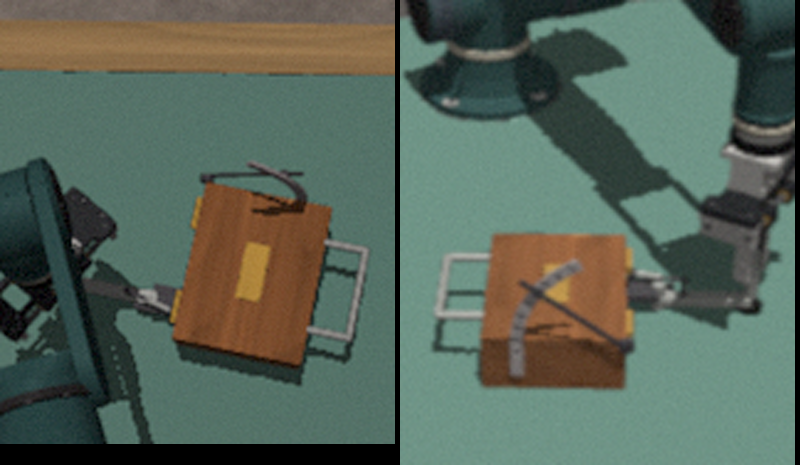

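Call:
play_rows:
  rows:
    - [3.2,[0,0,4],[0,0,0]]
    - [3.2,[0,0,8],[0,0,0]]
    - [3.2,[0,0,12],[0,0,0]]
    - [4.0,[0,-4,12.5],[0,0,-0.12]]
    - [4.0,[0,-8,12.5],[0,0,-0.24]]
    - [4.0,[-0.3,-12,12.5],[0,0,-0.36]]
    - [4.0,[-0.6,-16,12.5],[0,0,-0.48]]
    - [4.0,[-1.0,-20,12.5],[0,0,-0.6]]

```text
time: 6.22
tool_pos: [0.5732, 0.0407, 0.169]
ee_rot: [-3.141, 0.0, -2.863]
wrist_force: [-0.1, 0.1, -0.7]
width: 0.0402
```

Call:
play_rows:
  rows:
    - [4.0,[0,-4,0],[0,0,-0.12]]
    - [4.0,[0,-8,0],[0,0,-0.24]]
    - [4.0,[0,-12,0],[0,0,-0.36]]
    - [4.0,[0,-16,0],[0,0,-0.46]]
    - [4.0,[0,-16.3,-2],[0,0,-0.46]]
    - [4.0,[0,-16.3,-5],[0,0,-0.46]]
    - [4.0,[0,-16.3,-5],[0,0,-0.46]]
    - [4.0,[0,-16.3,-5],[0,0,-0.46]]

```text
time: 6.88
tool_pos: [0.5718, -0.1203, 0.1168]
ee_rot: [3.141, -0.005, 2.965]
wrist_force: [0.7, -0.4, 0.8]
width: 0.04
```

```bash
python3 - <<'E'
from bench import *
import cv2
from fit import *
o=get_obs();print(o["time"],o["tool_pos"],o["ee_rot"])
t=snapshot("top")["pixels"][60:240,160:320,::-1];s=snapshot("scene")["pixels"][90:255,190:330,::-1]
f=lambda a:cv2.resize(a,(395,int(a.shape[0]*395/a.shape[1])),interpolation=cv2.INTER_CUBIC)
t,s=f(t),f(s);h=max(len(t),len(s));c=lambda a:cv2.copyMakeBorder(a,0,h-len(a),0,5,0)
cv2.imwrite("pics/c.png",cv2.hconcat([c(t),c(s)]))
print((proj("scene",[o["tool_pos"],[.5734,-.1207,.067]])-[190,90])*395/140+[400,0])
E
```

```text
6.8833 [ 0.57184218 -0.12032417  0.11682406] [ 3.14073347 -0.00513621  2.96503147]
[[439.25156477 249.78119072]
 [441.38383284 285.71162879]]
```

View pics/c.png

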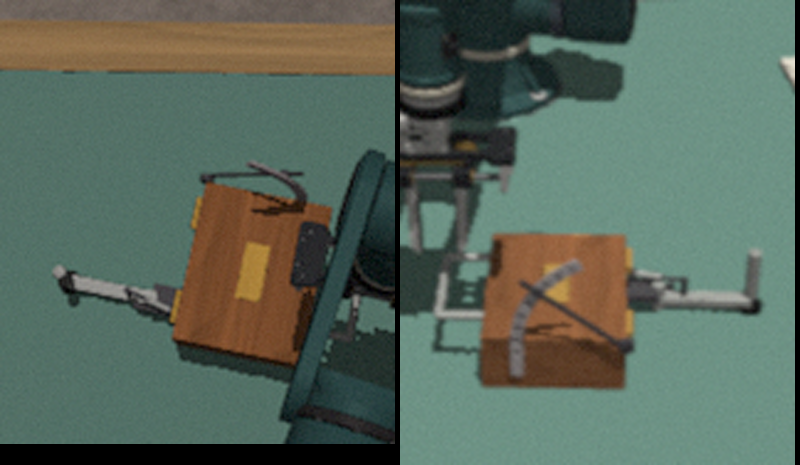

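Call:
play_rows:
  rows:
    - [4.0,[0.1,0,-2.5],[0,0,0]]
    - [4.0,[0.1,0,-4.5],[0,0,0]]
    - [4.0,[0.1,0,-6],[0,0,0]]
    - [4.0,[0.1,0,-7.1],[0,0,0]]
    - [4.0,[0.1,0,-7.1],[0,0,0]]
    - [0.3,[0.1,0,-7.1],[0,0,0]]
    - [0.3,[0.1,0,-7.1],[0,0,0]]
    - [0.3,[0.1,0,-7.1],[0,0,0]]

```text
time: 7.65
tool_pos: [0.5756, -0.1207, 0.0499]
ee_rot: [-3.141, 0.003, 2.966]
wrist_force: [1.2, -0.7, -0.1]
width: 0.0234
```

Call:
play_rows:
  rows:
    - [0.3,[0,0,0],[0,0,0]]
    - [0.3,[0,0,0],[0,0,0]]
    - [0.3,[0,0,0],[0,0,0]]
    - [0.3,[0,0,0],[0,0,0]]

```text
time: 7.98
tool_pos: [0.5751, -0.1199, 0.0487]
ee_rot: [3.14, 0.002, 2.966]
wrist_force: [0.8, 3.0, 2.8]
width: 0.0088
```

Call:
play_rows:
  rows:
    - [0.3,[0,0.05,1.05],[0,0,0]]
    - [0.3,[0.03,0.15,2.1],[0,0,0]]
    - [0.3,[0.05,0.3,3.1],[0,0,0]]
    - [0.3,[0.1,0.5,4.2],[0,0,0]]
    - [0.3,[0.15,0.8,5.2],[0,0,0]]
    - [0.3,[0.2,1.1,6.2],[0,0,0]]
    - [0.3,[0.25,1.4,7.2],[0,0,0]]
    - [0.3,[0.3,1.8,8.1],[0,0,0]]

```text
time: 8.65
tool_pos: [0.5781, -0.103, 0.1293]
ee_rot: [-3.14, 0.002, 2.965]
wrist_force: [5.7, -2.5, -6.0]
width: 0.0093
```

Call:
play_rows:
  rows:
    - [0.3,[0.1,0.45,0.95],[0,0,0]]
    - [0.3,[0.15,0.95,1.85],[0,0,0]]
    - [0.3,[0.25,1.5,2.75],[0,0,0]]
    - [0.3,[0.35,2.05,3.6],[0,0,0]]
    - [0.3,[0.45,2.7,4.45],[0,0,0]]
    - [0.3,[0.45,2.7,4.45],[0,0,0]]
    - [0.3,[0.45,2.7,4.45],[0,0,0]]

```text
time: 9.23
tool_pos: [0.583, -0.0778, 0.1744]
ee_rot: [-3.137, 0.004, 2.965]
wrist_force: [5.4, -5.1, -4.0]
width: 0.0094
```

```bash
python3 - <<'E'
from bench import *
import cv2
o=get_obs();print(o["time"],o["tool_pos"],o["wrist_force"],o["width"])
s=snapshot("scene")["pixels"][125:235,200:305,::-1]
cv2.imwrite("pics/d.png",cv2.resize(s,None,fx=5.4,fy=5.4,interpolation=cv2.INTER_CUBIC))
E
```

```text
9.2333 [ 0.58298025 -0.07775006  0.17435716] [ 5.44226548 -5.11502356 -4.02263018] 0.009441060293483664
```

View pics/d.png

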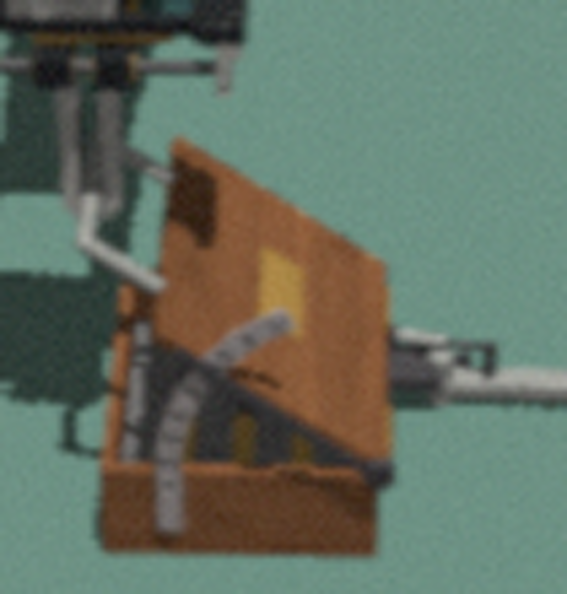

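```bash
python3 - <<'E'
import cv2
from fit import *
from scipy.optimize import brentq
p=[.59625,.00728,-.17693]
def slope(x,th,r0=.02,r1=.14):
    q=proj("scene",W(p,[(x,.08-r*np.cos(th),.062+r*np.sin(th)) for r in(r0,r1)]));d=q[1]-q[0];return d[1]/d[0]
g=cv2.cvtColor(cv2.imread("pics/scene0.png"),cv2.COLOR_BGR2GRAY).astype(float)
# darkest row by column centroid within +-5 of the predicted line; over lid only
q=proj("scene",W(p,[(.109,.08-r*np.cos(.686),.062+r*np.sin(.686)) for r in(.145,0)]));print(q)
xs=[];ys=[]
for c in range(int(q[0,0])+1,int(q[1,0])-3):
    y0=q[0,1]+(q[1,1]-q[0,1])*(c-q[0,0])/(q[1,0]-q[0,0])-1
    r=np.arange(int(y0)-5,int(y0)+6);v=g[r,c];w=np.clip(np.median(v)-12-v,0,None)
    if w.sum()>5: xs.append(c);ys.append((w*r).sum()/w.sum())
xs=np.array(xs);ys=np.array(ys);print(np.c_[xs,ys.round(1)].T.tolist())
k=np.ones(len(xs),bool)
for _ in range(4):
    f=np.polyfit(xs[k],ys[k],1);e=ys-np.polyval(f,xs);k=abs(e)<.6
print("slope",f,k.sum(),"theta",brentq(lambda t:slope(.109,t)-f[0],.3,1))
d=cv2.imread("pics/d.png");h,w=d.shape[:2];s=cv2.resize(d,(w*10//54,h*10//54),interpolation=cv2.INTER_AREA).astype(int)
redness=s[:,:,2]-s[:,:,0]
np.set_printoptions(linewidth=250)
print(redness[55:92,28:74:2])
for t in(.55,.6,.65,.7): print(t,slope(.1,t,.02,.15),slope(.109,t))
E
```

```text
[[232.93748859 190.58823389]
 [270.08906258 214.74200542]]
[[233.0, 234.0, 235.0, 236.0, 237.0, 238.0, 239.0, 240.0, 241.0, 242.0, 243.0, 244.0, 245.0, 246.0, 247.0, 248.0, 249.0, 250.0, 251.0, 252.0, 253.0, 254.0, 255.0, 256.0, 257.0, 258.0, 259.0, 260.0, 261.0, 262.0, 264.0], [190.3, 190.9, 191.5, 192.2, 193.3, 193.9, 194.0, 194.4, 195.6, 196.3, 196.8, 197.4, 198.0, 198.5, 198.9, 199.4, 200.9, 201.3, 201.5, 202.1, 202.8, 203.3, 204.0, 204.6, 206.4, 205.8, 207.2, 209.3, 209.7, 211.4, 212.6]]
slope [ 0.62346418 45.17362439] 26 theta 0.6656571242205694
[[ 45  68  73  73  72  71  73  77  78  74  94 102 102  99  88  73  77  76  74  76  79  81  16]
 [ 48  68  74  72  73  72  74  78  76  76  97  94  86 100  87  76  77  75  72  75  81  81  16]
 [ 51  69  75  72  73  73  72  77  74  75  86  61  47  94  87  75  74  75  75  74  79  78  13]
 [ 53  72  76  73  76  74  75  76  75  67  51  23  20  76  89  78  76  76  74  73  78  80  15]
 [ 46  73  72  73  74  74  73  74  67  42  18   7   4  59  85  78  76  76  78  72  75  79  17]
 [ 41  72  71  72  74  76  75  66  46  16   6   3   7  52  84  76  
[... 2441 characters left out ...]
 44  35  48  48  58  64  50  40  36  34  13   0   2  -7]
 [ 36   7   9  55  70  71  72  71  66  63  62  61  49  46  54  64  68  68  64  35   3  -3  -7]
 [ 30   7   7  42  56  58  58  56  52  58  59  54  47  47  39  50  53  55  56  44   6  -1  -6]
 [ 30   4   6  39  54  53  52  49  49  52  53  53  50  44  39  38  35  44  46  47  12   0 -11]
 [ 31   6   6  33  54  52  55  52  52  53  54  52  53  50  47  43  37  41  40  42  26  -5 -18]
 [ 30   8   6  33  50  52  53  50  53  51  54  51  51  52  51  50  44  37  43  44  35  -9 -22]]
0.55 0.4881312526520516 0.4868153211070367
0.6 0.5445444263817794 0.5430688551847855
0.65 0.605182595432449 0.603536048589279
0.7 0.6708798450482797 0.6690487829957408
```

Call:
play_rows:
  rows:
    - [0.3,[0.02,0.1,0.2],[0,0,0]]
    - [0.3,[0.05,0.25,0.4],[0,0,0]]
    - [0.3,[0.05,0.25,0.4],[0,0,0]]
    - [0.3,[0.05,0.25,0.4],[0,0,0]]
    - [0.3,[0.05,0.25,0.4],[0,0,0]]
    - [0.3,[0.05,0.25,0.4],[0,0,0]]
    - [0.3,[0.05,0.25,0.4],[0,0,0]]
    - [0.3,[0.05,0.25,0.4],[0,0,0]]

```text
time: 9.95
tool_pos: [0.5834, -0.0754, 0.1775]
ee_rot: [-3.138, 0.003, 2.964]
wrist_force: [6.3, -5.3, -4.5]
width: 0.009
```

```bash
python3 - <<'E'
from bench import *
import cv2
from fit import *
from scipy.optimize import brentq
p=[.59625,.00728,-.17693]
o=get_obs();print(o["time"],o["tool_pos"],o["wrist_force"],o["width"])
im=snapshot("scene")["pixels"];red=im[:,:,0].astype(int)-im[:,:,2]
cv2.imwrite("pics/e.png",cv2.resize(im[125:235,200:305,::-1],None,fx=5.4,fy=5.4,interpolation=cv2.INTER_CUBIC))
xs=[];ys=[]
for c in range(236,270):
    v=red[140:185,c]; i=np.argmax(v>30); xs.append(c); ys.append(140+i-1+(30-v[i-1])/(v[i]-v[i-1]))
xs=np.array(xs);ys=np.array(ys);k=np.ones(len(xs),bool)
for _ in range(4):
    f=np.polyfit(xs[k],ys[k],1);k=abs(ys-np.polyval(f,xs))<.6
def L(t):
    return proj("scene",W(p,[(-.1,.08-r*np.cos(t)+.01*np.sin(t),.062+r*np.sin(t)+.01*np.cos(t)) for r in(.01,.15)]))
def slope(t): d=np.diff(L(t),axis=0)[0];return d[1]/d[0]
print("far edge slope",f,k.sum(),brentq(lambda t:slope(t)-f[0],.3,1.1))
dz=o["tool_pos"][2]-.0487
print("theta from dz",brentq(lambda t:.21*np.sin(t)+.005*np.cos(t)-.005-dz,0,1.2))
E
```

```text
9.95 [ 0.58339108 -0.07544407  0.17747147] [ 6.25636692 -5.32006202 -4.46107212] 0.008975722602047766
far edge slope [ 0.6400283  -0.02254398] 34 0.6493855506928059
theta from dz 0.6665702093770516
```

View pics/e.png

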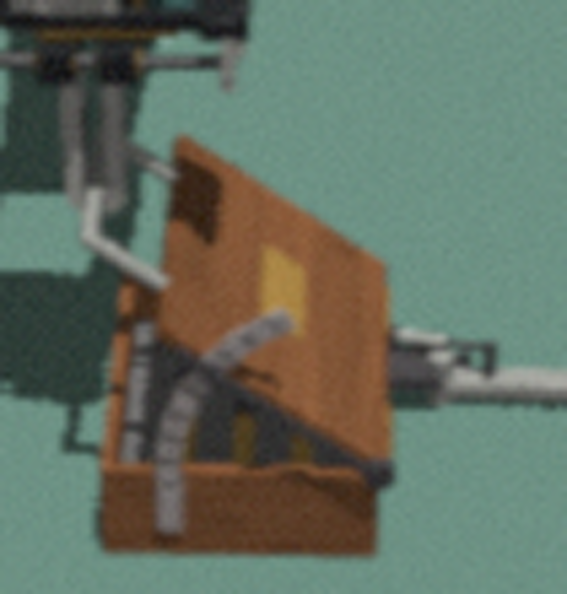

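Call:
play_rows:
  rows:
    - [0.3,[0.02,0.15,0.2],[0,0,0]]
    - [0.3,[0.02,0.15,0.2],[0,0,0]]
    - [0.3,[0.02,0.15,0.2],[0,0,0]]
    - [0.3,[0.02,0.15,0.2],[0,0,0]]
    - [0.3,[0.02,0.15,0.2],[0,0,0]]
    - [0.3,[0.02,0.15,0.2],[0,0,0]]
    - [0.3,[0.02,0.15,0.2],[0,0,0]]
    - [0.3,[0.02,0.15,0.2],[0,0,0]]

```text
time: 10.67
tool_pos: [0.5837, -0.074, 0.1794]
ee_rot: [-3.138, 0.004, 2.964]
wrist_force: [7.2, -5.1, -4.1]
width: 0.0086
```

Call:
play_rows:
  rows:
    - [0.3,[0,0,0],[0,0,0]]
    - [0.3,[0,0,0],[0,0,0]]
    - [0.3,[0,0,0],[0,0,0]]
    - [0.3,[0,0,0],[0,0,0]]
    - [0.3,[0,0,0],[0,0,0]]
    - [0.3,[0,0,0],[0,0,0]]

```text
time: 11.17
tool_pos: [0.5837, -0.074, 0.1794]
ee_rot: [-3.138, 0.004, 2.964]
wrist_force: [6.5, -5.1, -4.2]
width: 0.0088
```

```bash
python3 -c "
from bench import *
print(close_job());print(get_obs()['time'],get_obs()['tool_pos'])"
```

```text
the job is handed in; nothing more can be done
None
the job is handed in; nothing more can be done
```

I swung the steadying leg out to its end stop with the lid shut. Then I pinched the loop handle, raised the lid to the mark and handed in at about 11.2 s with the gripper still holding it. No verdict was reported.

- **Leg:** the pictures after I let go of it, and later with the lid raised, show it straight out along the case's +y. I did not measure its angle directly.
- **Lid angle:** just before the final raise of about 0.012 rad, the lid read 0.667 rad from the height of the tool and 0.649 rad from its far edge in the picture. That puts it at about 0.66–0.68 at hand-in, not measured again.
- **Marker arm:** its slope in the first picture gave 0.666 rad, while my overall fit of the case gave 0.686. The readings disagree by up to about 0.03 rad, inside the 0.07 limit.
- **Hold:** the tool pose did not change over the last 0.5 s. The fingers were closed on the bar at 8.8 mm, and the wrist carried about 4 N downward plus about 8 N sideways.
- **Bystanders:** I planned the moves to stay clear of the gift box, spool and cup. I did not check their positions at the end. The marker arm still looked in place in the last picture.

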